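# Set the polariser ring to 60 degrees and lock it with its pin

### The job

On the grey polariser stage, turn the black graduated ring, which has a grip bar on top, until its scale reads 60 degrees against the red index line. Then take the yellow-headed lock pin out of the red tube rack and push it down fully home through the ring's brass lug into the stage, so that the ring is locked at 60. Leave the tubes standing in the rack and do not knock over or push about the bottles.

Things in the scene. Friction and masses are not known exactly. Their poses are not given: they have to be found in the camera images.
- stage: Fixed grey square base of the stage, 200 x 200 mm, 36 mm high, yaw within +-0.45 rad; origin at the centre of its underside, on the ring's axis. Red index line on its top along its +x, 70 to 98 mm out. Five 15.6 mm through holes 80 mm from the axis, at 180, 210, 240, 270, 300 degrees anticlockwise from +x; they meet the lug's hole when the scale reads 0, 30, 60, 90, 120 degrees.
- ring (a joint): Angle of the ring, rad; its value is the scale reading (0 = red zero mark at the index line). Grows anticlockwise seen from above; stops at -0.1 and 5.6. Starts between 4.6 and 5.3, so it must be turned clockwise by 3.55 to 4.25 rad, more than most wrists turn in one grasp. Stays where it is left; friction about 0.07 N m.
- grip_bar (a point): Centre of the aluminium grip bar on the ring's axis, 74 mm above the table; axes turn with the ring. Bar 80 mm long along its x, 16 mm wide, 60 to 88 mm above the table. The ring, a black disc of 136 mm diameter, top at 50 mm, has a mark each 10 degrees, a longer one each 30, counting up clockwise from the wide red zero mark on its +x side; wide yellow is 90, blue 180, green 270.
- lug_hole (a point): Centre of the upper mouth of the hole in the ring's brass lug, 80 mm from the axis on the ring's -x side (opposite the zero mark), 50 mm above the table; same axes as the grip bar. The lug is 36 mm square, 12 mm thick, its through hole 15.6 mm with a 1.5 mm chamfer (as the stage's holes); the stage's top lies 2 mm below it.
- rack: Fixed red rack, 56 mm along its x, 222 mm long along its y, top at 70 mm; origin at the centre of its underside. Four holes of 17.6 mm at y = -75, -25, 25, 75 mm: one holds the pin, the others capped tubes (in any order). Yaw within +-0.4 rad of the base frame.
- pin_center (a point): Centre of the lock pin, half-way up its 78 mm; z points to the head. Steel stem 14 mm thick, 46 mm long with 3 mm tapered tip (tip 39 mm below this point); yellow round head 24 mm wide, 32 mm high, 7 to 39 mm above this point. It hangs upright in the rack, head resting on the rack's top. Fully home, the head rests on the lug and this point is 7 mm below the lug's upper mouth. 56 to 112 g.
- tube1_center (a point): Centre of a loose clear tube with a blue cap, 16 mm in diameter (cap 17 mm), 100 mm long, upright in the rack, top 106 mm above the table.
- tube2_center (a point): Centre of a loose clear tube with a blue cap, 16 mm in diameter (cap 17 mm), 100 mm long, upright in the rack, top 106 mm above the table.
- tube3_center (a point): Centre of a loose clear tube with a blue cap, 16 mm in diameter (cap 17 mm), 100 mm long, upright in the rack, top 106 mm above the table.
- dropper1_center (a point): Centre of a loose amber dropper bottle, 34 mm in diameter, 98 mm high, standing between stage and rack.
- dropper2_center (a point): Centre of a loose clear dropper bottle, 34 mm in diameter, 98 mm high, standing beyond them.
- wash_center (a point): 85 mm above the base of a loose blue wash bottle, 70 mm in diameter, 170 mm high with a thin white spout to 200 mm, standing at the robot's right.
- pin: The lock pin itself, origin at its tip.

How it is judged:
By the outcome, as a careful person would: the job done as asked, in the order asked, and still so for the second after the job is handed in, with the robot touching nothing.
It also fails if it takes over 72 s, if anything falls off the work surface, if the arm or the gripper's body presses on something with over 40 N, if the wrist force passes 120 N, or if a joint passes its speed limit or range.

### The arm

A 7-joint arm with a two-finger parallel gripper is mounted at the origin on the work surface. World frame = base frame: x ahead of the robot, y to its left, z up, the work surface at z = 0. Lengths are in m, angles in rad, forces in N, time in s.
With the tool pointing down it reaches from about 0.425 to 0.925 m from the base axis. Payload 6.8 kg.
Tool frame: the origin (TCP) lies at the very end of the fingers, on their centre line; the grasp point (between the pads) lies 19 mm behind it; y points along the fingers, x is the direction in which the jaws open and shut, and the axes are right-handed (so a half turn about y gives the same grasp; the last joint's range is limited). The gripper opens to 85 mm and grips with 20 to 120 N. Pads are 22 mm wide; open, the fingers measure 114 mm over their backs; the gripper's body (76 mm by 85 mm) begins 54 mm behind the grasp point. The pads swing forward as they close: fully open they stand 13 mm farther back than shut.
Start: joints at [1.064, 0.477, 0.022, 1.555, -0.011, 1.109, -0.083], TCP at [0.262, -0.622, 0.231] pointing down, gripper open.
Joint ranges: [-2.96, 2.96], [-0.34, 2.1], [-1.41, 1.46], [0.24, 2.44], [-1.37, 4.51], [0.17, 1.92], [-2.96, 2.96]. Speed limits (rad/s): [2.39, 2.39, 3.14, 3.14, 3.14, 3.14, 3.14].

### API

Orientations are given as a rotation vector (axis times angle).
In Python, from bench import r, imaging gives the robot as it stands.
- The arm moves only by the shell command python3 -m jog 'ROWS' [FORCE]. ROWS is text: rows parted by semicolons, each of 7 numbers parted by spaces: the turn, a rotation vector about the tool's x, y, z in degrees, then the shift along the tool's x, y, z in mm, then the opening, from 0 (shut) to 1 (fully open). A call has exactly 5 rows; each row shifts and turns the commanded pose from where the row before left it, along the tool's axes as they then stand; what a row does not reach is not made up. A row lasts 1/12 s, in which the tool goes at most 41.7 mm and 7.16 degrees, less where a joint would pass 70% of its speed; a pose out of reach is approached as far as the arm can. A call with a gripper value outside its range is refused whole. The fingers move at their own pace and stop on an object; FORCE is the grip in N (left out, the last holds). Time passes only in rows, so rows that do not move let the fingers close, or fill a call up. It gives the time, the measured TCP pose, the force and the opening at its end, in the units of the state.
- r.get_obs(): the state, without advancing time (a new reading comes with each control period).
- imaging.grab_frame(name): name is "scene" or "top" or "wrist"; returns a dict with "color" (400x640x3 uint8, red, green, blue), "z_map" (400x640 float32, m along the optical axis (not along the pixel's ray), 0 where there is no reading), "fx", "fy", "cx", "cy" (pixels), "world_to_cam" (4x4, takes a point from world to camera coordinates); the wrist camera has in their place "hand_eye" (4x4, takes a point from camera to tool coordinates, whose origin is the TCP and whose axes are the tool frame's). Camera axes: x right, y up, looking along -z (the intrinsics and any distortion apply to the point x, -y, -z); pixel columns grow to the right and rows downward; lengths in m; the calibration is good to about 2 mm. A picture is of the moment at which its call begins: read the wrist's pose just before it.
- r.hand_in(): hands the job in, once; it reports no verdict.
The state is a dict: "clock": time; "joints": joint angles; "qvel": joint speeds; "tau": joint torques, N m; "tcp_pos": TCP position; "orientation": TCP orientation; "contact_force": force on the tool from outside, world axes, zero at the start; "moment": the same for the moment, N m; "grip_width": finger opening in m.
Only numpy, scipy, OpenCV 4.12 (cv2) and the standard library are available. Lean on these libraries where they do the work, as an engineer would, in place of code of your own. Each camera call takes 0.05 s, during which the arm holds its last target.

## Working session

There is one attempt and no reset: what is moved stays moved. The work goes in short steps, Python scripts to look and compute and a shell command to move; the robot and the scene stay as the last step left them, time stands still between calls to the robot, and variables do not carry over. Pictures are saved under pics/ and viewed, and the job is handed in when it is done.

```bash
ls; mkdir -p pics; python3 - <<'E'
from bench import r, imaging
import cv2
o=r.get_obs()
for k,v in o.items(): print(k,v)
for n in ["scene","top","wrist"]:
    f=imaging.grab_frame(n)
    cv2.imwrite(f"pics/a_{n}.png",f["color"][:,:,::-1])
    print(n,{k:v for k,v in f.items() if k not in("color","z_map")})
E
```

```text
pics
clock 0.0
joints [ 1.06387413  0.47779533  0.0223286   1.55646408 -0.0114843   1.10932396
 -0.0830943 ]
qvel [ 0.00117318  0.0001374  -0.00126493  0.00073707 -0.00108249 -0.00109571
  0.00038867]
tau [-9.59926329e-04 -5.96458876e+01  1.60729095e+00 -2.81206173e+01
  1.23555015e-02  9.43624880e-03  3.66194934e-05]
tcp_pos [ 0.26187629 -0.62147121  0.23032339]
orientation [-1.37097435  0.91178784 -0.90910644]
contact_force [0.2421831  0.30115524 0.29692804]
moment [ 0.01258797 -0.01615431  0.0237855 ]
grip_width 0.08569213359382914
scene {'fx': 520.3876822921145, 'fy': 520.3876822921145, 'cx': 324.6704566241849, 'cy': 206.02200359091455, 'world_to_cam': array([[ 0.42408648,  0.9055645 , -0.01017814, -0.11909597],
       [-0.52045803,  0.25290331,  0.81557548,  0.27861115],
       [ 0.74113028, -0.34057723,  0.57856119, -1.98091628],
       [ 0.        ,  0.        ,  0.        ,  1.        ]])}
top {'fx': 497.8300817847824, 'fy': 497.8300817847824, 'cx': 324.9906024981858, 'cy': 205.12577403107971, 'world_to_cam': array([[ 0.02553465, -0.99950337, -0.01846594, -0.12056023],
       [ 0.99337123,  0.02329835,  0.11256458, -0.58230434],
       [-0.11207845, -0.02121783,  0.99347281, -1.35839363],
       [ 0.        ,  0.        ,  0.        ,  1.        ]])}
wrist {'fx': 280.52100406872205, 'fy': 280.52100406872205, 'cx': 315.20569331529634, 'cy': 198.6045543341778, 'hand_eye': array([[ 9.99998668e-01,  1.56152195e-03, -4.74052196e-04,
        -7.12752592e-04],
       [-8.71030769e-04,  2.65085523e-01, -9.64224511e-01,
        -1.43559741e-01],
       [-1.37999336e-03,  9.64223640e-01,  2.65086530e-01,
         6.61588444e-02],
       [ 0.00000000e+00,  0.00000000e+00,  0.00000000e+00,
         1.00000000e+00]])}
```

View pics/a_scene.png

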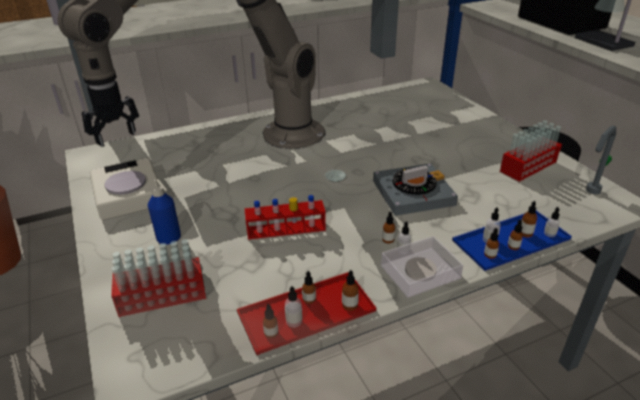

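View pics/a_top.png

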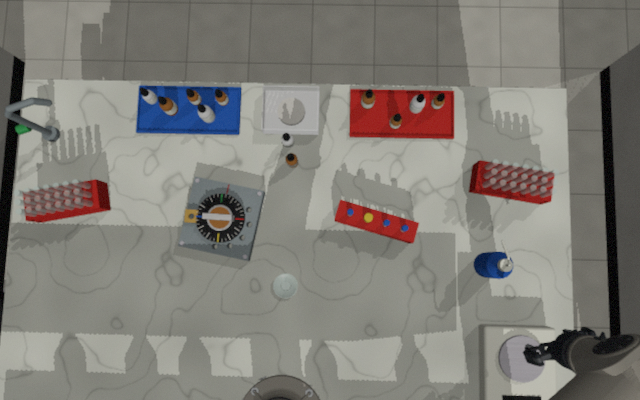

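View pics/a_wrist.png

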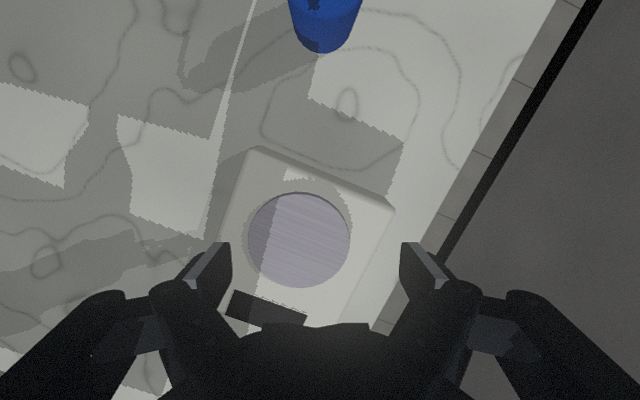

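The top view shows the stage near pixel (220,217), the brass lug at its left (190,216), the rack at (376,221) with the yellow pin at (368,217), the amber dropper at (291,160), and the wash bottle at (493,264). Next I'll measure these.

```bash
cat > h.py <<'E'
import numpy as np, cv2
from bench import r, imaging
from scipy.spatial.transform import Rotation as R
def camT(f,o=None):
    "cam->world"
    if "world_to_cam" in f: return np.linalg.inv(f["world_to_cam"])
    T=np.eye(4);T[:3,:3]=R.from_rotvec(o["orientation"]).as_matrix();T[:3,3]=o["tcp_pos"]
    return T@f["hand_eye"]
def ray(f,uv,z,o=None):
    T=camT(f,o); uv=np.atleast_2d(uv).astype(float)
    d=np.c_[(uv[:,0]-f["cx"])/f["fx"],-(uv[:,1]-f["cy"])/f["fy"],-np.ones(len(uv))]
    d=d@T[:3,:3].T; c=T[:3,3]
    return c+d*((z-c[2])/d[:,2])[:,None]
def proj(f,P,o=None):
    T=np.linalg.inv(camT(f,o)); p=np.atleast_2d(P)@T[:3,:3].T+T[:3,3]
    return np.c_[f["cx"]+f["fx"]*p[:,0]/-p[:,2], f["cy"]-f["fy"]*p[:,1]/-p[:,2]]
def cents(f,lo,hi,mn=5):
    h=cv2.cvtColor(f["color"],cv2.COLOR_RGB2HSV)
    m=cv2.inRange(h,np.array(lo),np.array(hi))
    n,l,s,c=cv2.connectedComponentsWithStats(m)
    return [(s[i,4],c[i].round(1),s[i,:4]) for i in range(1,n) if s[i,4]>=mn],m,l
def st(o=None):
    o=o or r.get_obs()
    M=R.from_rotvec(o["orientation"]).as_matrix()
    print("t %.2f tcp"%o["clock"],(o["tcp_pos"]*1000).round(1),"x",M[:,0].round(3),"y",M[:,1].round(3),"z",M[:,2].round(3),"F",o["contact_force"].round(1),"M",o["moment"].round(2),"w %.4f"%o["grip_width"],"q",o["joints"].round(2))
E
python3 - <<'E'
from h import *
st()
f=imaging.grab_frame("top")
c=f["color"][:,:,::-1]
a=cv2.resize(c[150:275,165:275],None,fx=4.5,fy=4.5,interpolation=cv2.INTER_CUBIC)
cv2.imwrite("pics/b1.png",a)
b=cv2.resize(c[130:260,270:440],None,fx=4.5,fy=4.5,interpolation=cv2.INTER_CUBIC)
cv2.imwrite("pics/b2.png",b)
for nm,lo,hi in [("yel",(22,130,100),(35,255,255)),("blue",(100,120,60),(125,255,255))]:
    for x in cents(f,lo,hi)[0]:print(nm,x)
E
```

```text
t 0.15 tcp [ 261.9 -621.6  230.5] x [ 0.388 -0.922 -0.001] y [-0.001  0.001 -1.   ] z [ 0.922  0.388 -0.   ] F [0.  0.5 0.1] M [ 0.03 -0.04  0.02] w 0.0850 q [ 1.06  0.48  0.02  1.56 -0.01  1.11 -0.08]
yel (np.int32(57), array([367.6, 217.2]), array([364, 213,   8,   9], dtype=int32))
yel (np.int32(18), array([217.6, 237.1]), array([217, 233,   3,   9], dtype=int32))
blue (np.int32(3732), array([189.2, 111.5]), array([136,  86, 105,  48], dtype=int32))
blue (np.int32(26), array([350. , 211.5]), array([348, 209,   5,   6], dtype=int32))
blue (np.int32(11), array([199., 216.]), array([197, 215,   5,   3], dtype=int32))
blue (np.int32(26), array([386.2, 222.4]), array([384, 220,   6,   6], dtype=int32))
blue (np.int32(29), array([404.4, 227.6]), array([402, 225,   6,   6], dtype=int32))
blue (np.int32(634), array([489.7, 264.7]), array([474, 252,  38,  26], dtype=int32))
```

View pics/b1.png

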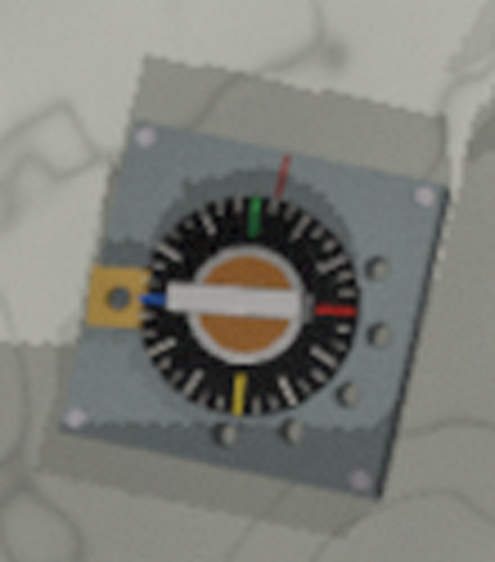

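View pics/b2.png

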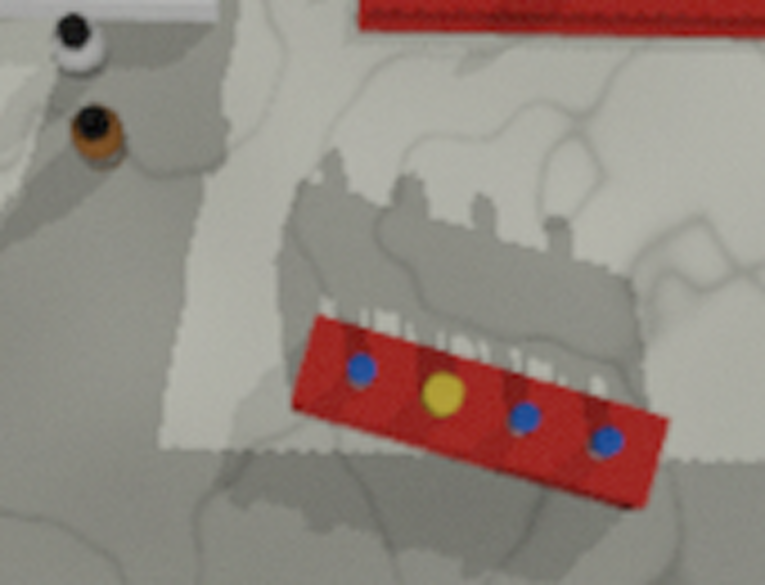

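Stage crop: index line at top (283,172), corner screws, five holes on the right and lower side, zero (red) mark at the right (335,310), lug at left (118,298). Rack crop: pin is the second position from the left; tubes occupy the others.

```bash
python3 - <<'E'
from h import *
f=imaging.grab_frame("top")
cv=lambda a,x0,y0:np.array(a,float)/4.5+[x0-.4,y0-.4]
b1=lambda a:cv(a,165,150)
b2=lambda a:cv(a,270,130)
sc=ray(f,b1([(145,137),(425,195),(360,480),(76,418)]),.036)
ho=ray(f,b1([(225,435),(292,432),(347,394),(379,334),(376,268)]),.036)
print("screws",(sc*1000).round(1),sc.mean(0))
A=np.c_[2*ho[:,:2],np.ones(5)];s=np.linalg.lstsq(A,(ho[:,:2]**2).sum(1),rcond=None)[0]
print("circ",s[:2],np.sqrt(s[2]+s[:2]@s[:2]))
ctr=sc.mean(0)[:2]
angs=np.degrees(np.arctan2(*(ho[:,:2]-ctr).T[::-1]));print(angs-[180,210,240,270,300], np.linalg.norm(ho[:,:2]-ctr,axis=1))
ix=ray(f,b1([(287,155),(279,192)]),.036);print("index",np.degrees(np.arctan2(*(ix[:,:2]-ctr).T[::-1])))
lug=ray(f,b1([(118,298)]),.05)[0];print("lug",lug,np.degrees(np.arctan2(*(lug[:2]-ctr)[::-1])),np.linalg.norm(lug[:2]-ctr))
z=ray(f,b1([(335,310)]),.05)[0];print("zero",z,np.degrees(np.arctan2(*(z[:2]-ctr)[::-1])))
bar=ray(f,b1([(167,297),(305,300)]),.088);print("bar",bar)
# rack corners at z=.07
rc=ray(f,b2([(322,318),(668,420),(642,508),(292,408)]),.07);print("rack",rc,rc.mean(0))
print("pin head",ray(f,[367.6,217.2],.102))
print("caps",ray(f,[[350,211.5],[386.2,222.4],[404.4,227.6]],.106))
print("amber",ray(f,b2([(93,123)]),.098),"clear",ray(f,b2([(72,32)]),.098), "wash",ray(f,[[506,264]],.18))
E
```

```text
screws [[647.1 256.   36. ]
 [614.6  79.1  36. ]
 [437.4 111.9  36. ]
 [470.9 289.2  36. ]] [0.54252217 0.18403385 0.036     ]
circ [0.54107308 0.18261884] 0.07968601454763931
[  -8.81882981 -369.37575919 -370.43041303 -370.73993781 -371.37017593] [0.08066535 0.08210134 0.08120901 0.08142387 0.08060116]
index [-10.49808001 -10.83797441]
lug [0.54460281 0.26321718 0.05      ] 88.4948266493272 0.07921065443005332
zero [0.54041805 0.12924972 0.05      ] -92.19950612103653
bar [[0.54268629 0.22274949 0.088     ]
 [0.54286302 0.14005984 0.088     ]]
rack [[ 0.59507894 -0.15064444  0.07      ]
 [ 0.5383703  -0.3590492   0.07      ]
 [ 0.48538712 -0.34383989  0.07      ]
 [ 0.54016946 -0.13381764  0.07      ]] [ 0.53975145 -0.24683779  0.07      ]
pin head [[ 0.54773926 -0.2210122   0.102     ]]
caps [[ 0.56134926 -0.17419627  0.106     ]
 [ 0.53483984 -0.26973107  0.106     ]
 [ 0.52232321 -0.31748238  0.106     ]]
amber [[ 0.70591707 -0.01088974  0.098     ]] clear [[0.76126963 0.00360652 0.098     ]] wash [[ 0.43400202 -0.55536676  0.18      ]]
```

```bash
python3 -m jog '0 0 0 0 -30 10 1;0 0 0 0 -30 20 1;0 0 0 -10 -10 36 1;0 0 0 -15 0 36 1;0 0 0 -20 0 36 1' && python3 -m jog '0 0 0 -20 0 36 1;0 0 0 -20 0 36 1;0 0 0 -20 0 36 1;0 0 0 -20 0 36 1;0 0 0 -25 0 33 1'; python3 -c "
from h import *
st()"
```

```text
clock: 0.67
tcp_pos: [0.3731, -0.5271, 0.3024]
orientation: [-1.372, 0.91, -0.914]
contact_force: [0.5, -0.1, -0.5]
grip_width: 0.0855
clock: 1.08
tcp_pos: [0.4955, -0.36, 0.3013]
orientation: [-1.372, 0.91, -0.911]
contact_force: [0.6, 0.0, 0.5]
grip_width: 0.0855
t 1.08 tcp [ 495.5 -360.   301.3] x [ 0.388 -0.922  0.   ] y [ 0. -0. -1.] z [0.922 0.388 0.   ] F [0.6 0.  0.5] M [-0.03 -0.02 -0.01] w 0.0855 q [ 0.61  0.32 -0.1   1.62  0.03  1.2  -0.68]
```

```bash
python3 -m jog '0 0 0 -36 0 19 1;0 0 0 -36 0 19 1;0 0 0 -36 0 19 1;0 0 0 -36 0 19 1;0 0 0 -36 0 19 1' && python3 -m jog '0 0 0 -36 0 19 1;0 0 0 -36 0 19 1;0 0 0 -36 0 19 1;0 0 0 -36 0 19 1;0 0 0 -36 0 19 1' && python3 -m jog '0 0 0 -36 0 19 1;0 0 0 -36 0 19 1;0 0 0 -36 0 19 1;0 -7 0 -15 0 7 1;0 -7 0 0 0 0 1';python3 -m jog '0 -7 0 0 0 0 1;0 -7 0 0 0 0 1;0 -7 0 0 0 0 1;0 -7 0 0 0 0 1;0 -7 0 0 0 0 1'; python3 -c "
from h import *
st()"
```

```text
clock: 1.5
tcp_pos: [0.5115, -0.1568, 0.3014]
orientation: [-1.372, 0.91, -0.911]
contact_force: [1.4, 0.2, 0.4]
grip_width: 0.0857
clock: 1.92
tcp_pos: [0.5292, 0.0459, 0.3015]
orientation: [-1.372, 0.91, -0.911]
contact_force: [1.4, 0.0, -0.0]
grip_width: 0.0852
clock: 2.33
tcp_pos: [0.5395, 0.1887, 0.3014]
orientation: [-1.448, 0.714, -0.712]
contact_force: [0.2, 0.1, 0.1]
grip_width: 0.0856
clock: 2.75
tcp_pos: [0.5406, 0.1821, 0.3012]
orientation: [-1.557, 0.244, -0.244]
contact_force: [0.6, 0.1, 0.4]
grip_width: 0.0856
t 2.75 tcp [540.6 182.1 301.2] x [ 0.952 -0.306 -0.   ] y [-0. -0. -1.] z [ 0.306  0.952 -0.   ] F [0.6 0.1 0.4] M [ 0.04 -0.04  0.02] w 0.0856 q [ 0.02  0.3  -0.56  1.69  0.17  1.2  -0.89]
```

```bash
python3 - <<'E'
from h import *
o=r.get_obs();f=imaging.grab_frame("wrist")
cv2.imwrite("pics/c_wrist.png",f["color"][:,:,::-1])
print(proj(f,[[.5425,.183,.05],[.5425,.183,.088]],o))
E
```

```text
[[317.02607245 169.18721805]
 [317.22241989 174.05100386]]
```

View pics/c_wrist.png

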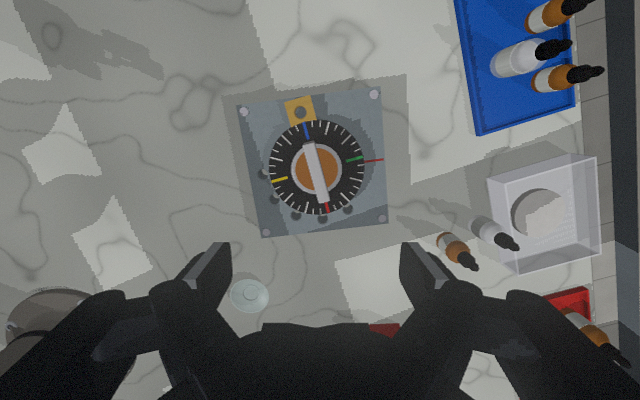

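The wrist view shows the stage face-on, with the ring centre at (317,168) and the lug up at (300,112). I'll zoom in to read it accurately.

```bash
python3 - <<'E'
import cv2
a=cv2.imread("pics/c_wrist.png")[80:245,225:400]
cv2.imwrite("pics/c2.png",cv2.resize(a,None,fx=3.5,fy=3.5,interpolation=cv2.INTER_CUBIC))
E
```

```text
(no output)
```

View pics/c2.png

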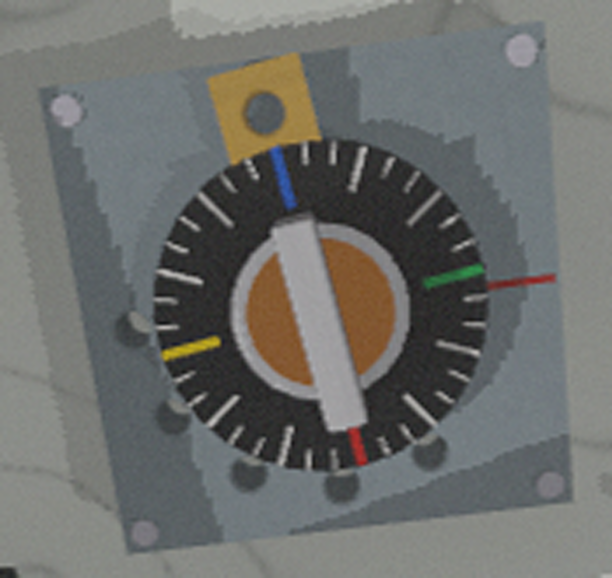

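```bash
python3 - <<'E'
from h import *
o=r.get_obs();f=imaging.grab_frame("wrist")
p=lambda a:np.array(a,float)/3.5+[225-.36,80-.36]
sc=ray(f,p([(67,110),(521,50),(550,484),(145,533)]),.036,o);c=sc.mean(0);print(c,(sc*1000).round(1))
def an(a,b): return np.degrees(np.arctan2(*(b-a)[:2][::-1]))
print("yaw", an(sc[0],sc[1]),an(sc[3],sc[2]),an(sc[2],sc[1])-90,an(sc[3],sc[0])-90)
L=ray(f,p([(265,112),(278,152),(361,464)]),.05,o)
print("ring",an(L[0],c),an(L[1],L[2]),L.round(4),"mid lug r",np.linalg.norm(L[0]-c))
i=ray(f,p([(553,279),(490,287)]),.036,o);print("idx",[an(c,x) for x in i],an(i[1],i[0]))
b=ray(f,p([(290,222),(347,424)]),.088,o);print("bar",b,b.mean(0),an(*b))
st()
E
```

```text
[0.5416898  0.18364027 0.036     ] [[469.1 289.1  36. ]
 [646.8 256.7  36. ]
 [614.4  78.5  36. ]
 [436.4 110.3  36. ]]
yaw -10.351422110672468 -10.145518508934355 -10.286890183920292 -10.34341212509321
ring -91.9649534253374 -92.64820593408878 [[0.5445 0.2641 0.05  ]
 [0.5446 0.2485 0.05  ]
 [0.5385 0.1169 0.05  ]] mid lug r 0.08174032569734488
idx [np.float64(-10.59063501612512), np.float64(-10.733789052242228)] -10.203414953624636
bar [[0.54264109 0.22406065 0.088     ]
 [0.54010103 0.1461794  0.088     ]] [0.54137106 0.18512002 0.088     ] -91.86801677636889
t 2.85 tcp [540.6 182.  301.2] x [ 0.951 -0.311 -0.   ] y [-0.  0. -1.] z [ 0.311  0.951 -0.   ] F [-0.5  0.3  0. ] M [-0.03  0.04 -0.02] w 0.0856 q [ 0.02  0.3  -0.56  1.69  0.17  1.2  -0.9 ]
```

```bash
python3 -m jog '0 -7 0 0 5 0 1;0 -7 0 0 5 0 1;0 -7 0 0 5 0 1;0 -7 0 0 5 0 1;0 -7 0 0 5 0 1' && python3 -m jog '0 -7 0 0 5 0 1;0 -7 0 0 5 0 1;0 -7 0 0 5 0 1;0 -7 0 0 5 0 1;0 -7 0 0 5 0 1' && python3 -m jog '0 -7 0 0 5 0 1;0 -7 0 0 5 0 1;0 -7 0 0 5 0 1;0 -7 0 0 5 0 1;0 -7 0 0 5 0 1' && python3 -m jog '0 -7 0 0 5 0 1;0 -7 0 0 5 0 1;0 -7 0 0 5 0 1;0 -7 0 0 5 0 1;0 -7 0 0 5 0 1' && python3 -m jog '0 -7 0 0 5 0 1;0 -7 0 0 5 0 1;0 -7 0 0 5 0 1;0 -7 0 0 5 0 1;0 -7 0 0 5 0 1' ; python3 -c "
from h import *
st()"
```

```text
clock: 3.27
tcp_pos: [0.5407, 0.1821, 0.2761]
orientation: [-1.558, -0.232, 0.232]
contact_force: [0.4, 0.2, -0.1]
grip_width: 0.0855
clock: 3.68
tcp_pos: [0.5407, 0.1821, 0.251]
orientation: [-1.453, -0.707, 0.707]
contact_force: [-0.5, 0.0, -0.6]
grip_width: 0.0858
clock: 4.1
tcp_pos: [0.5407, 0.182, 0.226]
orientation: [-1.234, -1.169, 1.17]
contact_force: [-0.3, -0.4, 0.3]
grip_width: 0.0855
clock: 4.52
tcp_pos: [0.5408, 0.182, 0.2009]
orientation: [-0.892, -1.606, 1.607]
contact_force: [0.3, -0.6, -0.1]
grip_width: 0.0849
clock: 4.93
tcp_pos: [0.5408, 0.1819, 0.1759]
orientation: [-0.409, -1.999, 2.0]
contact_force: [-0.6, 0.2, -0.7]
grip_width: 0.0854
t 4.93 tcp [540.8 181.9 175.9] x [-0.92   0.392 -0.   ] y [-0. -0. -1.] z [-0.392 -0.92   0.   ] F [-0.6  0.2 -0.7] M [-0.03  0.05  0.01] w 0.0854 q [ 0.38  0.62 -1.12  1.81  0.63  1.12  1.77]
```

```bash
python3 -m jog '0 -7 0 0 0 0 1;0 -7 0 0 0 0 1;0 -7 0 0 0 0 1;0 0 0 -1 0 -1.7 1;0 0 0 0 10 0 1' ; python3 - <<'E'
from h import *
st()
o=r.get_obs();f=imaging.grab_frame("wrist")
cv2.imwrite("pics/d.png",f["color"][:,:,::-1])
E
```

```text
clock: 5.35
tcp_pos: [0.5428, 0.1848, 0.1673]
orientation: [-0.051, -2.202, 2.198]
contact_force: [-0.0, 0.1, -0.0]
grip_width: 0.0853
t 5.35 tcp [542.8 184.8 167.3] x [-0.999  0.044 -0.002] y [ 0.002  0.002 -1.   ] z [-0.044 -0.999 -0.002] F [-0.   0.1 -0. ] M [ 0.01 -0.    0.02] w 0.0853 q [ 0.41  0.68 -1.19  1.81  0.7   1.14  2.08]
```

View pics/d.png

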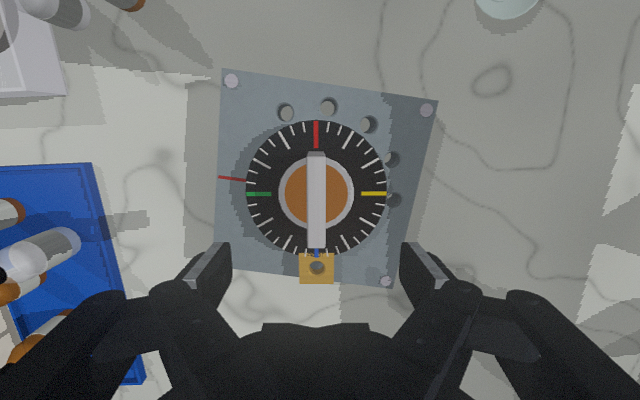

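The bar is aligned between the jaws (316,200), with the lug at (317,268). Descending.

```bash
python3 -m jog '0 0 0 1 22 1 1;0 0 0 0 25 0 1;0 0 0 0 25 0 1;0 0 0 0 22 0 1;0 0 0 0 14 0 1' ; python3 -c "
from h import *
st()"
```

```text
clock: 5.82
tcp_pos: [0.5396, 0.1819, 0.0555]
orientation: [-0.043, -2.197, 2.201]
contact_force: [-0.3, -0.2, 0.3]
grip_width: 0.0853
t 5.82 tcp [539.6 181.9  55.5] x [-0.999  0.041  0.003] y [-0.003 -0.002 -1.   ] z [-0.041 -0.999  0.002] F [-0.3 -0.2  0.3] M [-0.03  0.01  0.02] w 0.0853 q [ 0.32  0.8  -1.06  1.89  0.85  0.99  1.97]
```

```bash
python3 -m jog '0 0 0 -1.2 -1 -0.7 1;0 0 0 0 0 0 1;0 0 0 0 0 0 1;0 0 0 0 0 0 0.3;0 0 0 0 0 0 0.1' 40 ; python3 -c "
from h import *
st()"
```

```text
clock: 6.23
tcp_pos: [0.5427, 0.1839, 0.0605]
orientation: [-0.044, -2.204, 2.202]
contact_force: [0.1, -0.1, -0.3]
grip_width: 0.064
t 6.23 tcp [542.7 183.9  60.5] x [-0.999  0.038 -0.002] y [ 0.002  0.001 -1.   ] z [-0.038 -0.999 -0.001] F [ 0.1 -0.1 -0.3] M [ 0.02  0.05 -0.  ] w 0.0640 q [ 0.33  0.8  -1.07  1.89  0.85  0.99  1.98]
```

```bash
python3 -m jog '0 0 0 0.8 1.5 0.2 0;0 0 0 0 0 0 0;0 0 0 0 0 0 0;0 0 0 0 0 0 0;0 0 0 0 0 0 0' 40 ; python3 -c "
from h import *
st()"
```

```text
clock: 6.65
tcp_pos: [0.5425, 0.1833, 0.0582]
orientation: [-0.045, -2.203, 2.202]
contact_force: [5.1, -0.8, -0.0]
grip_width: 0.0151
t 6.65 tcp [542.5 183.3  58.2] x [-0.999  0.039 -0.002] y [ 0.002  0.    -1.   ] z [-0.039 -0.999 -0.   ] F [ 5.1 -0.8 -0. ] M [-0.06 -0.53  0.01] w 0.0151 q [ 0.33  0.8  -1.06  1.89  0.85  0.99  1.97]
```

```bash
python3 -m jog '0 0 0 -0.6 0 0 0;0 4 0 0 0 0 0;0 7 0 0 0 0 0;0 7 0 0 0 0 0;0 7 0 0 0 0 0' && python3 -m jog '0 7 0 0 0 0 0;0 7 0 0 0 0 0;0 7 0 0 0 0 0;0 7 0 0 0 0 0;0 7 0 0 0 0 0'  ; python3 -c "
from h import *
st()"
```

```text
clock: 7.07
tcp_pos: [0.5422, 0.1834, 0.0582]
orientation: [-0.479, -1.954, 1.953]
contact_force: [2.4, -1.9, 1.2]
grip_width: 0.0154
clock: 7.48
tcp_pos: [0.5418, 0.1837, 0.0581]
orientation: [-0.942, -1.554, 1.553]
contact_force: [2.1, 0.3, 0.7]
grip_width: 0.0154
t 7.48 tcp [541.8 183.7  58.1] x [-0.462  0.887  0.   ] y [ 0.     0.001 -1.   ] z [-0.887 -0.462 -0.001] F [2.1 0.3 0.7] M [ 0.18 -0.08  0.08] w 0.0154 q [ 0.2   0.69 -0.85  1.89  0.68  0.87  1.05]
```

```bash
python3 -m jog '0 7 0 0 0 0 0;0 7 0 0 0 0 0;0 7 0 0 0 0 0;0 7 0 0 0 0 0;0 7 0 0 0 0 0' && python3 -m jog '0 7 0 0 0 0 0;0 7 0 0 0 0 0;0 7 0 0 0 0 0;0 7 0 0 0 0 0;0 7 0 0 0 0 0' && python3 -m jog '0 7 0 0 0 0 0;0 7 0 0 0 0 0;0 7 0 0 0 0 0;0 7 0 0 0 0 0;0 7 0 0 0 0 0' && python3 -m jog '0 7 0 0 0 0 0;0 7 0 0 0 0 0;0 7 0 0 0 0 0;0 7 0 0 0 0 0;0 7 0 0 0 0 0'   ; python3 -c "
from h import *
st()"
```

```text
clock: 7.9
tcp_pos: [0.5418, 0.1843, 0.0582]
orientation: [-1.267, -1.114, 1.112]
contact_force: [1.6, 1.3, 1.2]
grip_width: 0.0157
clock: 8.32
tcp_pos: [0.542, 0.1847, 0.0582]
orientation: [-1.47, -0.65, 0.647]
contact_force: [2.1, 1.5, -1.3]
grip_width: 0.0152
clock: 8.73
tcp_pos: [0.5425, 0.1849, 0.0581]
orientation: [-1.562, -0.174, 0.17]
contact_force: [2.5, 1.7, -2.1]
grip_width: 0.0154
clock: 9.15
tcp_pos: [0.543, 0.1849, 0.0582]
orientation: [-1.546, 0.305, -0.309]
contact_force: [5.5, 2.2, -3.2]
grip_width: 0.0155
t 9.15 tcp [543.  184.9  58.2] x [ 0.924 -0.382  0.002] y [ 0.003  0.002 -1.   ] z [0.382 0.924 0.003] F [ 5.5  2.2 -3.2] M [ 0.24 -1.19  0.15] w 0.0155 q [-0.22  0.55 -0.28  1.92  0.22  0.7  -1.02]
```

```bash
python3 -m jog '0 7 0 0 0 0 0;0 7 0 0 0 0 0;0 3.8 0 0 0 0 0;0 0 0 0 0 0 0;0 0 0 0 0 0 0' ; python3 - <<'E'
from h import *
st()
f=imaging.grab_frame("top")
a=f["color"][150:275,165:275,::-1];cv2.imwrite("pics/e.png",cv2.resize(a,None,fx=4.5,fy=4.5,interpolation=cv2.INTER_CUBIC))
f=imaging.grab_frame("wrist");cv2.imwrite("pics/e2.png",f["color"][:,:,::-1])
E
```

```text
clock: 9.57
tcp_pos: [0.5432, 0.1847, 0.0582]
orientation: [-1.498, 0.543, -0.547]
contact_force: [6.1, 1.6, -2.3]
grip_width: 0.0152
t 9.57 tcp [543.2 184.7  58.2] x [ 0.767 -0.642  0.001] y [ 0.003  0.002 -1.   ] z [0.642 0.767 0.004] F [ 6.1  1.6 -2.3] M [ 0.11 -1.19 -0.12] w 0.0152 q [-0.28  0.54 -0.2   1.93  0.16  0.69 -1.28]
```

View pics/e.png

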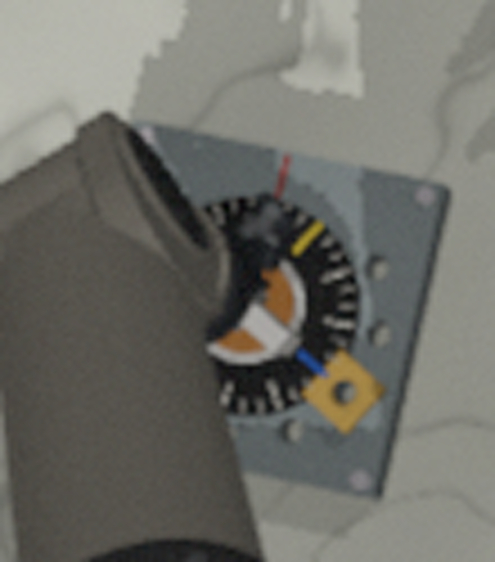

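View pics/e2.png

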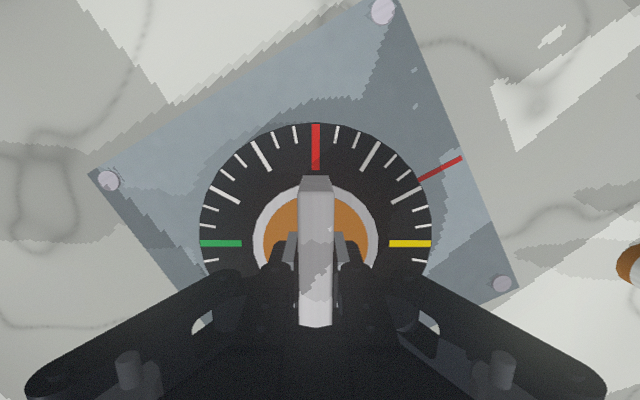

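Red zero at (316,147), 60 mark at (405,195), index line from (420,179) to (461,158). These nearly line up; I'll quantify it.

```bash
python3 - <<'E'
from h import *
st()
o=r.get_obs();f=imaging.grab_frame("wrist")
a=f["color"][100:300,180:500,::-1];cv2.imwrite("pics/e3.png",cv2.resize(a,None,fx=2.5,fy=2.5,interpolation=cv2.INTER_CUBIC))
h=cv2.cvtColor(f["color"],cv2.COLOR_RGB2HSV)
m=cv2.inRange(h,np.array((0,110,80)),np.array((6,255,255)))|cv2.inRange(h,np.array((174,110,80)),np.array((179,255,255)))
m[:,:280]=0;m[240:]=0
n,l,s,c=cv2.connectedComponentsWithStats(m)
C=np.array([.5418,.1836])
def line(i,z):
    ys,xs=np.where(l==i);P=ray(f,np.c_[xs,ys],z,o)[:,:2]
    v=cv2.fitLine(P.astype(np.float32),cv2.DIST_L2,0,.01,.01).ravel()
    u=v[:2];u=u*np.sign(u@(P.mean(0)-C))
    print(s[i],"mean",P.mean(0).round(4),"dir",np.degrees(np.arctan2(u[1],u[0])),"ctr-ang",np.degrees(np.arctan2(*(P.mean(0)-C)[::-1])))
for i in range(1,n):
    if s[i,4]>25: line(i,.05); line(i,.036)
for lo,hi in [((24,120,100),(34,255,255)),((50,80,60),(80,255,255))]:
    m=cv2.inRange(h,np.array(lo),np.array(hi));n,l,s,c=cv2.connectedComponentsWithStats(m)
    for i in range(1,n):
        if s[i,4]>80: line(i,.05)
# screws
print(ray(f,[[383,11],[108,181],[502,284]],.036,o).round(4))
E
```

```text
t 9.67 tcp [543.2 184.8  58.2] x [ 0.767 -0.642  0.001] y [ 0.003  0.002 -1.   ] z [0.642 0.767 0.004] F [ 6.8  2.4 -2.8] M [ 0.09 -1.16 -0.07] w 0.0147 q [-0.28  0.54 -0.2   1.93  0.16  0.69 -1.28]
[311 124   9  46 413] mean [0.5768 0.2265] dir 50.04468534556029 ctr-ang 50.796808730392144
[311 124   9  46 413] mean [0.5761 0.2256] dir 50.04476055254603 ctr-ang 50.79772715257703
[417 156  45  26 232] mean [0.6212 0.1738] dir -10.680911586545417 ctr-ang -7.044424477927291
[417 156  45  26 232] mean [0.6246 0.168 ] dir -10.681108997850265 ctr-ang -10.643677933251675
[389 240  42   7 294] mean [0.5834 0.1481] dir -40.217018711756126 ctr-ang -40.46067082836718
[200 240  42   7 293] mean [0.4986 0.2194] dir 140.0235683200844 ctr-ang 140.3444321033289
[[0.6478 0.2561 0.036 ]
 [0.4675 0.2901 0.036 ]
 [0.6136 0.0757 0.036 ]]
```

View pics/e3.png

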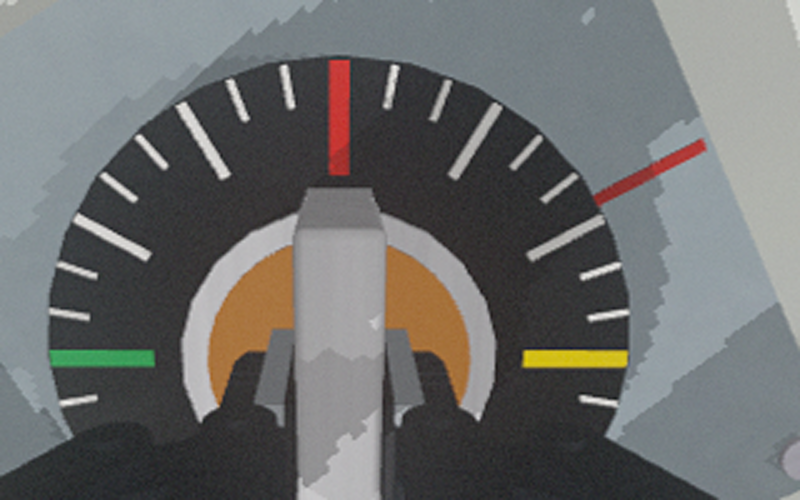

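```bash
python3 -m jog '0 0.6 0 0 0 0 0;0 0 0 0 0 0 0;0 0 0 0 0 0 0.4;0 0 0 0 0 0 1;0 0 0 0 0 0 1' && python3 -m jog '0 0 0 0 0 0 1;0 0 0 0 0 0 1;0 0 0 0 0 0 1;0 0 0 0 -20 0 1;0 0 0 0 -30 0 1' && python3 -m jog '0 0 0 0 -40 0 1;0 0 0 0 -40 0 1;0 0 0 0 -30 0 1;0 0 0 0 0 0 1;0 0 0 0 0 0 1' ; python3 - <<'E'
from h import *
st()
o=r.get_obs();f=imaging.grab_frame("wrist");cv2.imwrite("pics/g.png",f["color"][:,:,::-1])
h=cv2.cvtColor(f["color"],cv2.COLOR_RGB2HSV)
def line(m,z):
    n,l,s,c=cv2.connectedComponentsWithStats(m)
    for i in range(1,n):
      if 40<s[i,4]<2000:
        ys,xs=np.where(l==i);P=ray(f,np.c_[xs,ys],z,o)[:,:2]
        v=cv2.fitLine(P.astype(np.float32),cv2.DIST_L2,0,.01,.01).ravel()
        print(s[i],"mean",P.mean(0).round(4),"dir",np.degrees(np.arctan2(v[1],v[0])))
m=cv2.inRange(h,np.array((0,110,80)),np.array((6,255,255)))|cv2.inRange(h,np.array((174,110,80)),np.array((179,255,255)))
print("red");line(m,.05)
for nm,lo,hi in [("yellow",(24,120,100),(34,255,255)),("green",(50,80,60),(80,255,255)),("blue",(100,150,60),(125,255,255))]:
    print(nm);line(cv2.inRange(h,np.array(lo),np.array(hi)),.05)
E
```

```text
clock: 10.13
tcp_pos: [0.5408, 0.1834, 0.0575]
orientation: [-1.5, 0.555, -0.552]
contact_force: [-0.6, 0.6, 0.1]
grip_width: 0.0507
clock: 10.55
tcp_pos: [0.5394, 0.1824, 0.1057]
orientation: [-1.503, 0.558, -0.55]
contact_force: [0.6, 0.1, 0.4]
grip_width: 0.0854
clock: 10.97
tcp_pos: [0.5428, 0.1838, 0.22]
orientation: [-1.496, 0.551, -0.556]
contact_force: [-0.0, -0.4, -0.5]
grip_width: 0.0855
t 10.97 tcp [542.8 183.8 220. ] x [ 0.76  -0.65   0.002] y [ 0.004  0.002 -1.   ] z [0.65  0.76  0.004] F [-0.  -0.4 -0.5] M [-0.03 -0.05 -0.01] w 0.0855 q [-0.25  0.33 -0.23  1.81  0.09  1.01 -1.22]
red
[313 122   4  23  91] mean [0.5775 0.2263] dir 49.064095
[368 139  21  13  54] mean [0.6224 0.1711] dir -10.504466
[612 233  28  63 895] mean [ 0.7735 -0.1446] dir 75.49557
[ 466  351   43   49 1317] mean [ 0.5428 -0.1832] dir 74.152054
yellow
[353 182  21   4  84] mean [0.583  0.1476] dir -40.77482
green
[256 182  22   4  86] mean [0.4992 0.2197] dir -40.58975
blue
[509 392  11   8  54] mean [ 0.554  -0.2389] dir -87.30369
```

View pics/g.png

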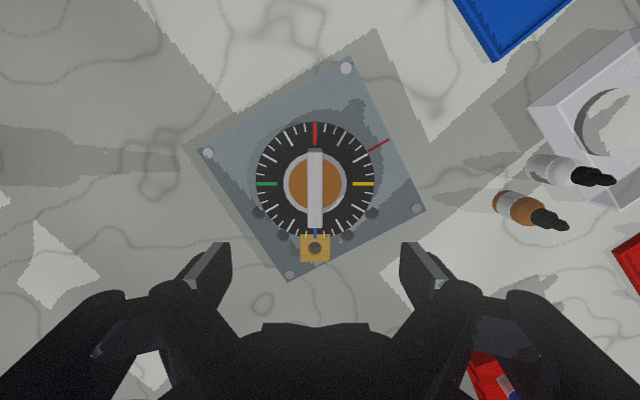

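```bash
python3 - <<'E'
import cv2
a=cv2.imread("pics/g.png")[55:290,195:430]
cv2.imwrite("pics/g2.png",cv2.resize(a,None,fx=2.5,fy=2.5,interpolation=cv2.INTER_CUBIC))
E
```

```text
(no output)
```

View pics/g2.png

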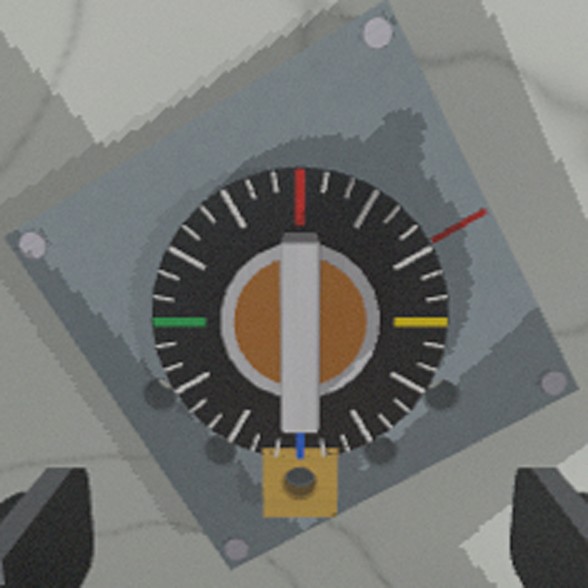

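```bash
python3 - <<'E'
from h import *
o=r.get_obs();f=imaging.grab_frame("wrist")
p=lambda a:np.array(a,float)/2.5+[195-.3,55-.3]
sc=ray(f,p([(377,32),(32,245),(236,548),(553,382)]),.036,o);c=sc.mean(0);print(sc.round(4),c)
def an(a,b): return np.degrees(np.arctan2(*(b-a)[:2][::-1]))
print("yaw",an(sc[1],sc[0]),an(sc[2],sc[3]),an(sc[2],sc[1])-90,an(sc[3],sc[0])-90)
print("lug",ray(f,p([(300,478)]),.05,o),an(ray(f,p([(300,478)]),.05,o)[0],c))
print("index ends",[an(c,x) for x in ray(f,p([(485,211),(433,240)]),.036,o)])
m=ray(f,p([(300,170),(300,455),(447,322),(153,322)]),.05,o);print("ring",an(m[1],m[0]),an(m[3],m[2])+90)
yaw=np.radians(-10.4);print("lug pred",c[:2]+.08*np.array([np.cos(yaw+np.radians(240)),np.sin(yaw+np.radians(240))]))
E
```

```text
[[0.6451 0.2554 0.036 ]
 [0.4677 0.2888 0.036 ]
 [0.4343 0.1115 0.036 ]
 [0.6116 0.0782 0.036 ]] [0.53970813 0.1834798  0.036     ]
yaw -10.65686759651184 -10.642625433046087 -10.679195954948042 -10.70148055207261
lug [[0.48956285 0.12475949 0.05      ]] 49.5037252318935
index ends [np.float64(-10.82786835811715), np.float64(-10.744418632284782)]
ring 49.33414569246539 49.34582418362265
lug pred [0.48785854 0.12255674]
```

Reading is about 60.05° in the wrist frame. Moving to the pin.

```bash
python3 -m jog '0 0 0 26.7 0 -30.4 1;0 0 0 26.7 0 -30.4 1;0 0 0 26.7 0 -30.4 1;0 0 0 26.7 0 -30.4 1;0 0 0 26.7 0 -30.4 1' && python3 -m jog '0 0 0 26.7 0 -30.4 1;0 0 0 26.7 0 -30.4 1;0 0 0 26.7 0 -30.4 1;0 0 0 26.7 0 -30.4 1;0 0 0 26.7 0 -30.4 1' && python3 -m jog '0 -6.3 0 0 0 0 1;0 -6.3 0 0 0 0 1;0 -6.3 0 0 0 0 1;0 -6.3 0 0 0 0 1;0 0 0 0 0 0 1' ; python3 - <<'E'
from h import *
st()
o=r.get_obs();f=imaging.grab_frame("wrist");cv2.imwrite("pics/i.png",f["color"][:,:,::-1])
for a in cents(f,(22,130,100),(35,255,255),40)[0]:print(a,ray(f,a[1],.102,o))
for a in cents(f,(100,120,60),(125,255,255),40)[0]:print(a,ray(f,a[1],.106,o))
E
```

```text
clock: 11.48
tcp_pos: [0.5428, -0.0208, 0.2159]
orientation: [-1.5, 0.556, -0.551]
contact_force: [1.0, -0.1, -0.5]
grip_width: 0.0851
clock: 11.9
tcp_pos: [0.5455, -0.2228, 0.2158]
orientation: [-1.499, 0.557, -0.551]
contact_force: [-0.2, -0.0, -0.1]
grip_width: 0.0852
clock: 12.32
tcp_pos: [0.5458, -0.221, 0.2157]
orientation: [-1.56, 0.21, -0.205]
contact_force: [0.8, -0.1, 0.7]
grip_width: 0.0852
t 12.32 tcp [ 545.8 -221.   215.7] x [ 0.965 -0.261 -0.004] y [-0.004  0.001 -1.   ] z [0.261 0.965 0.   ] F [ 0.8 -0.1  0.7] M [-0.01  0.02  0.02] w 0.0852 q [ 0.39  0.36 -0.14  1.77  0.06  1.02 -0.04]
(np.int32(470), array([318.5, 194.5]), array([307, 179,  25,  29], dtype=int32)) [[ 0.54741308 -0.22117466  0.102     ]]
(np.int32(254), array([319., 142.]), array([311, 133,  18,  19], dtype=int32)) [[ 0.56056632 -0.17381989  0.106     ]]
(np.int32(193), array([318.1, 245.2]), array([311, 236,  16,  18], dtype=int32)) [[ 0.53393456 -0.26968889  0.106     ]]
(np.int32(178), array([317.8, 289.6]), array([311, 280,  15,  18], dtype=int32)) [[ 0.52074107 -0.31751778  0.106     ]]
```

View pics/i.png

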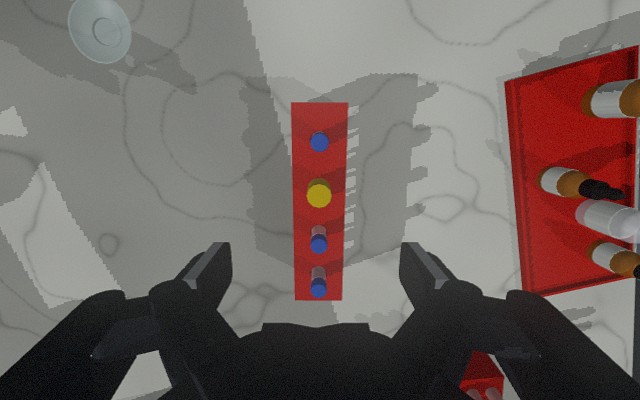

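Rack is aligned with the view; the pin head is at (318,194) and the tubes are clear of the finger plane. Descending and grasping.

```bash
python3 -m jog '0 0 0 1.7 25 0 1;0 0 0 0 35 0 1;0 0 0 0 35 0 1;0 0 0 0 25 0 1;0 0 0 0 10 0 1' && python3 -m jog '0 0 0 0 6 0 1;0 0 0 0 0 0 1;0 0 0 0 0 0 1;0 0 0 0 0 0 1;0 0 0 0 0 0 1';  python3 - <<'E'
from h import *
st()
E
```

```text
clock: 12.78
tcp_pos: [0.5454, -0.2205, 0.0831]
orientation: [-1.559, 0.219, -0.207]
contact_force: [-0.6, 0.4, -0.2]
grip_width: 0.085
clock: 13.2
tcp_pos: [0.5497, -0.222, 0.0834]
orientation: [-1.561, 0.208, -0.213]
contact_force: [-0.4, -0.1, 0.1]
grip_width: 0.0852
t 13.20 tcp [ 549.7 -222.    83.4] x [ 0.964 -0.265  0.003] y [ 0.003 -0.001 -1.   ] z [ 0.265  0.964 -0.   ] F [-0.4 -0.1  0.1] M [-0.04 -0.03  0.02] w 0.0852 q [ 0.37  0.52 -0.12  1.87  0.09  0.75 -0.07]
```

```bash
python3 -m jog '0 0 0 -2 7 0 1;0 0 0 0 0 0 1;0 0 0 0 0 0 1;0 0 0 0 0 0 0.5;0 0 0 0 0 0 0.1' 50;  python3 - <<'E'
from h import *
st()
E
```

```text
clock: 13.62
tcp_pos: [0.5467, -0.2212, 0.0749]
orientation: [-1.561, 0.21, -0.211]
contact_force: [-0.4, -1.2, 0.2]
grip_width: 0.0638
t 13.62 tcp [ 546.7 -221.2   74.9] x [ 0.964 -0.265  0.   ] y [ 0. -0. -1.] z [ 0.265  0.964 -0.   ] F [-0.4 -1.2  0.2] M [ 0.01 -0.04  0.03] w 0.0638 q [ 0.37  0.53 -0.12  1.88  0.09  0.74 -0.07]
```

```bash
python3 -m jog '0 0 0 0.8 0 0 0;0 0 0 0 0 0 0;0 0 0 0 0 0 0;0 0 0 0 0 0 0;0 0 0 0 0 0 0' 50;  python3 - <<'E'
from h import *
st()
E
```

```text
clock: 14.03
tcp_pos: [0.5477, -0.2214, 0.0751]
orientation: [-1.561, 0.21, -0.211]
contact_force: [-0.1, -0.1, 2.3]
grip_width: 0.0226
t 14.03 tcp [ 547.7 -221.4   75.1] x [ 0.964 -0.265  0.001] y [ 0.001 -0.    -1.   ] z [ 0.265  0.964 -0.   ] F [-0.1 -0.1  2.3] M [ 0.03 -0.   -0.01] w 0.0226 q [ 0.37  0.53 -0.12  1.88  0.09  0.74 -0.07]
```

```bash
python3 -m jog '0 0 0 0 -6 0 0;0 0 0 0 -12 0 0;0 0 0 0 -15 0 0;0 0 0 0 -15 0 0;0 0 0 0 -15 0 0' && python3 -m jog '0 0 0 0 -20 0 0;0 0 0 0 -20 0 0;0 0 0 0 -20 0 0;0 0 0 0 -20 0 0;0 0 0 0 0 0 0';  python3 - <<'E'
from h import *
st()
f=imaging.grab_frame("scene");cv2.imwrite("pics/j0.png",cv2.resize(f["color"][140:300,220:480,::-1],None,fx=3,fy=3))
f=imaging.grab_frame("wrist");cv2.imwrite("pics/j.png",f["color"][:,:,::-1])
E
```

```text
clock: 14.45
tcp_pos: [0.5471, -0.2212, 0.1393]
orientation: [-1.561, 0.211, -0.21]
contact_force: [-0.1, 0.6, -0.2]
grip_width: 0.0228
clock: 14.87
tcp_pos: [0.5495, -0.222, 0.223]
orientation: [-1.562, 0.205, -0.216]
contact_force: [0.6, 0.2, -0.6]
grip_width: 0.0225
t 14.87 tcp [ 549.5 -222.   223. ] x [ 0.964 -0.265  0.007] y [ 0.007 -0.002 -1.   ] z [ 0.265  0.964 -0.   ] F [ 0.6  0.2 -0.6] M [-0.03 -0.01  0.02] w 0.0225 q [ 0.38  0.35 -0.14  1.77  0.05  1.02 -0.04]
```

View pics/j.png

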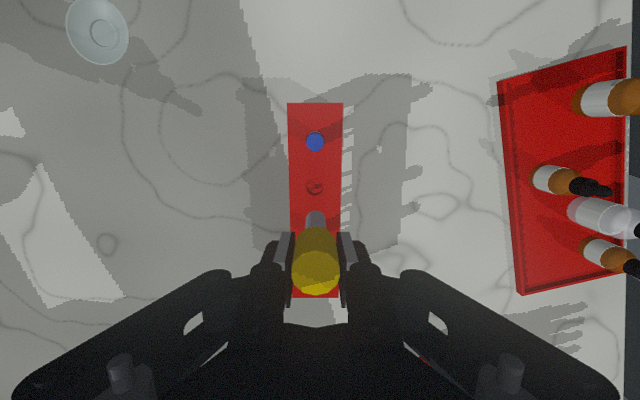

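View pics/j0.png

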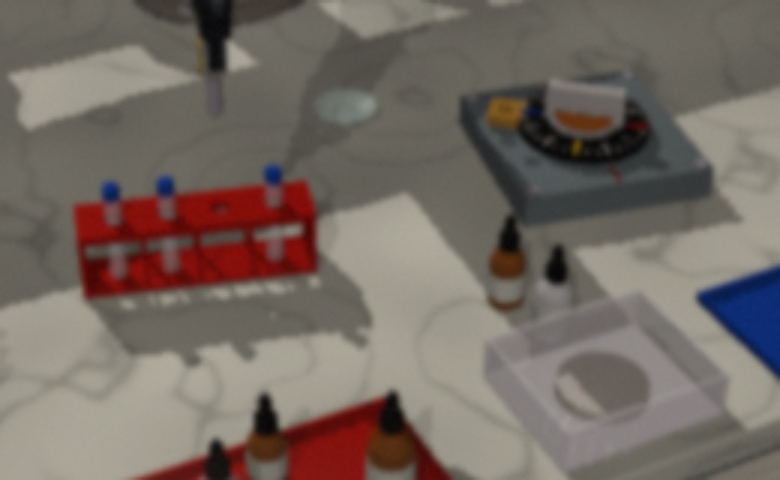

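The pin hangs straight in the grip and the three tubes are still standing. Moving to the lug.

```bash
python3 -m jog '0 0 0 -16.5 0 35.2 0;0 0 0 -16.5 0 35.2 0;0 0 0 -16.5 0 35.2 0;0 0 0 -16.5 0 35.2 0;0 0 0 -16.5 0 35.2 0' && python3 -m jog '0 0 0 -16.5 0 35.2 0;0 0 0 -16.5 0 35.2 0;0 0 0 -16.5 0 35.2 0;0 0 0 -16.5 0 35.2 0;0 0 0 0 0 0 0' && python3 -m jog '0 6.3 0 0 0 0 0;0 6.3 0 0 0 0 0;0 6.3 0 0 0 0 0;0 6.3 0 0 0 0 0;0 0 0 0 0 0 0';  python3 - <<'E'
from h import *
st()
o=r.get_obs();f=imaging.grab_frame("wrist");cv2.imwrite("pics/k.png",f["color"][:,:,::-1])
f=imaging.grab_frame("top")
a=f["color"][150:275,165:275,::-1];cv2.imwrite("pics/k2.png",cv2.resize(a,None,fx=4.5,fy=4.5,interpolation=cv2.INTER_CUBIC))
E
```

```text
clock: 15.38
tcp_pos: [0.5127, -0.0282, 0.2166]
orientation: [-1.561, 0.213, -0.209]
contact_force: [0.8, 0.5, -1.4]
grip_width: 0.0228
clock: 15.8
tcp_pos: [0.4852, 0.1322, 0.2172]
orientation: [-1.558, 0.203, -0.199]
contact_force: [-0.0, -0.1, -1.3]
grip_width: 0.0225
clock: 16.22
tcp_pos: [0.4872, 0.123, 0.2167]
orientation: [-1.5, 0.558, -0.555]
contact_force: [-0.3, -0.9, -2.1]
grip_width: 0.0224
t 16.22 tcp [487.2 123.  216.7] x [ 0.757 -0.653 -0.001] y [-0.002 -0.001 -1.   ] z [ 0.653  0.757 -0.002] F [-0.3 -0.9 -2.1] M [0.02 0.02 0.02] w 0.0224 q [-0.14  0.23 -0.27  1.96  0.07  0.97 -1.15]
```

View pics/k.png

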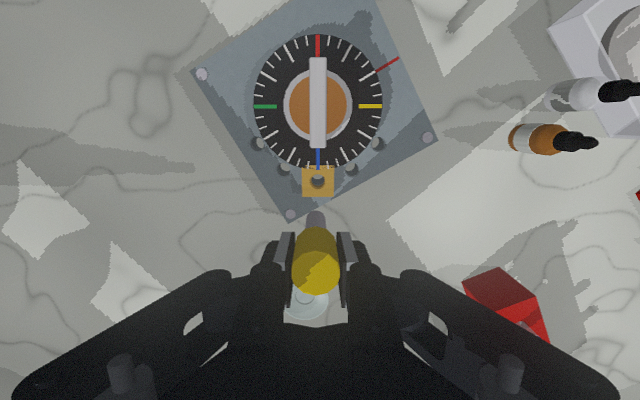

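View pics/k2.png

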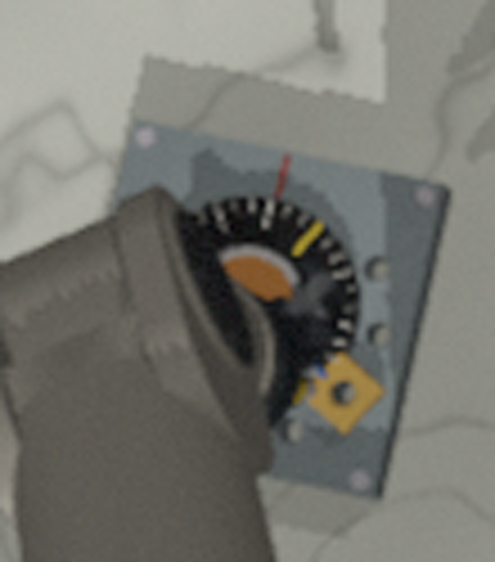

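The wrist view has the lug hole at (317,181) and the pin tip at about (315,213). I'll compute their relative offset.

```bash
python3 - <<'E'
from h import *
st()
o=r.get_obs();f=imaging.grab_frame("wrist")
ft=imaging.grab_frame("top")
M=R.from_rotvec(o["orientation"]).as_matrix()
P=lambda x,y,z:o["tcp_pos"]+M@np.array([x,y,z])
print("tip pred",proj(f,[P(0,.051,0),P(0,.005,0),P(0,-.027,0)],o), "tip edges",proj(f,[P(-.007,.048,0),P(.007,.048,0),P(0,.048,.007),P(0,.005,.012),P(-.012,-.027,0),P(.012,-.027,0)],o))
print("lug wrist",ray(f,[[317.5,181.5]],.05,o),"lug top",ray(ft,np.array([[343,391]])/4.5+[164.6,149.6],.05))
a=f["color"][150:310,255:385,::-1];cv2.imwrite("pics/k3.png",cv2.resize(a,None,fx=3.7,fy=3.7,interpolation=cv2.INTER_CUBIC))
E
```

```text
t 16.32 tcp [487.4 123.1 217. ] x [ 0.762 -0.647 -0.001] y [-0.002 -0.001 -1.   ] z [ 0.647  0.762 -0.002] F [ 0.6 -0.6 -1.4] M [-0.02  0.01 -0.02] w 0.0225 q [-0.14  0.23 -0.27  1.96  0.07  0.97 -1.15]
tip pred [[316.54227418 215.73636616]
 [316.9701178  241.7475154 ]
 [317.43985318 270.30551361]] tip edges [[306.86060085 217.10026258]
 [326.26808673 217.07015532]
 [316.56352632 207.81416492]
 [316.97627505 222.04098186]
 [291.55483309 270.34737828]
 [343.32321132 270.26365163]]
lug wrist [[0.48915679 0.12275526 0.05      ]] lug top [[0.49100654 0.122123   0.05      ]]
```

View pics/k3.png

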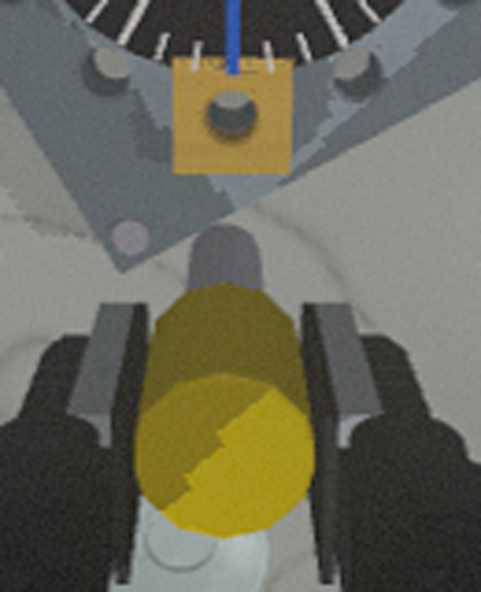

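```bash
python3 -m jog '0 0 0 2.2 15 2.0 0;0 0 0 0 20 0 0;0 0 0 0 20 0 0;0 0 0 0 20 0 0;0 0 0 0 20 0 0' && python3 -m jog '0 0 0 0 10 0 0;0 0 0 0 0 0 0;0 0 0 0 0 0 0;0 0 0 0 0 0 0;0 0 0 0 0 0 0';  python3 - <<'E'
from h import *
st()
o=r.get_obs();f=imaging.grab_frame("wrist");cv2.imwrite("pics/l.png",f["color"][:,:,::-1])
a=f["color"][150:310,255:385,::-1];cv2.imwrite("pics/l2.png",cv2.resize(a,None,fx=3.7,fy=3.7,interpolation=cv2.INTER_CUBIC))
f=imaging.grab_frame("scene");cv2.imwrite("pics/l0.png",cv2.resize(f["color"][140:230,360:470,::-1],None,fx=6,fy=6))
E
```

```text
clock: 16.83
tcp_pos: [0.4911, 0.1234, 0.1219]
orientation: [-1.499, 0.552, -0.552]
contact_force: [0.6, -0.8, -1.9]
grip_width: 0.0223
clock: 17.25
tcp_pos: [0.492, 0.1239, 0.114]
orientation: [-1.498, 0.552, -0.555]
contact_force: [1.1, -0.5, -0.5]
grip_width: 0.0227
t 17.25 tcp [492.  123.9 114. ] x [ 0.76  -0.65   0.001] y [ 0.002  0.001 -1.   ] z [0.65  0.76  0.002] F [ 1.1 -0.5 -0.5] M [-0.08 -0.02 -0.01] w 0.0227 q [-0.16  0.37 -0.25  2.05  0.13  0.74 -1.2 ]
```

View pics/l2.png

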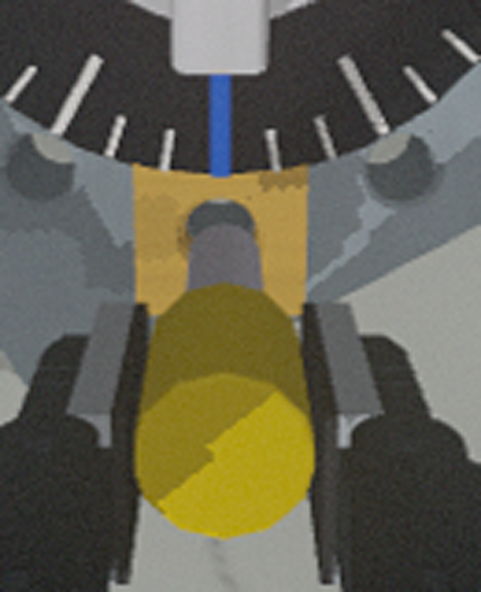

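View pics/l0.png

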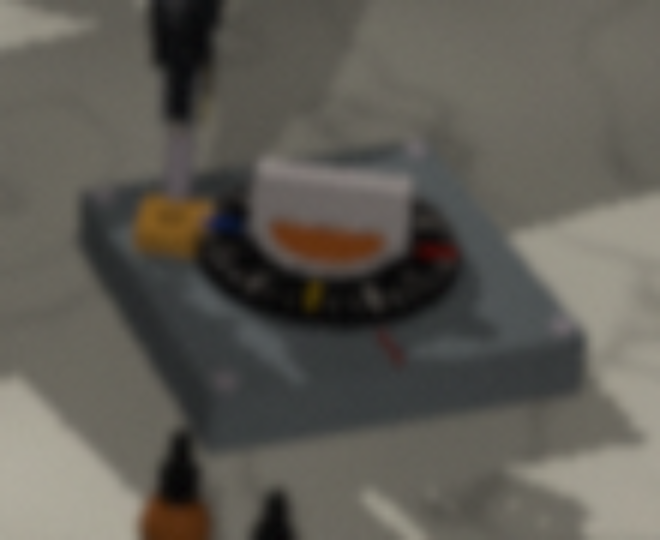

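Pin sits about 1 mm to the right of the hole (columns 226 vs 221), which agrees with the TCP overshoot. Correcting and lowering.

```bash
python3 -m jog '0 0 0 -0.9 5 -1.5 0;0 0 0 0 3 0 0;0 0 0 0 0 0 0;0 0 0 0 0 0 0;0 0 0 0 0 0 0';  python3 - <<'E'
from h import *
st()
o=r.get_obs();f=imaging.grab_frame("wrist")
a=f["color"][150:310,255:385,::-1];cv2.imwrite("pics/m2.png",cv2.resize(a,None,fx=3.7,fy=3.7,interpolation=cv2.INTER_CUBIC))
E
```

```text
clock: 17.77
tcp_pos: [0.4894, 0.123, 0.1047]
orientation: [-1.499, 0.554, -0.554]
contact_force: [1.0, 0.4, -0.6]
grip_width: 0.0226
t 17.77 tcp [489.4 123.  104.7] x [ 0.76 -0.65 -0.  ] y [-0. -0. -1.] z [ 0.65  0.76 -0.  ] F [ 1.   0.4 -0.6] M [0.02 0.05 0.02] w 0.0226 q [-0.16  0.38 -0.25  2.06  0.14  0.72 -1.21]
```

View pics/m2.png

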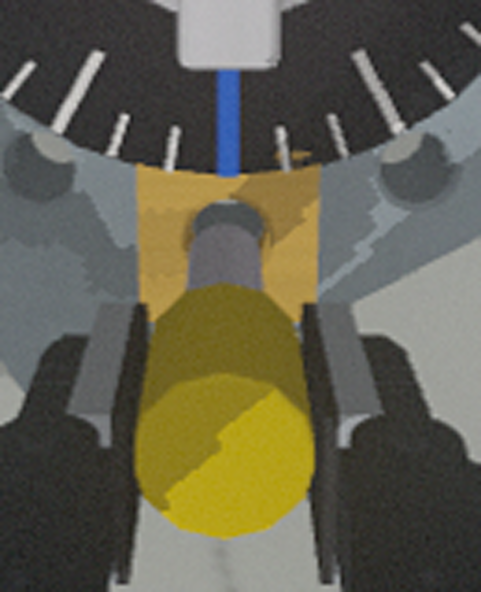

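```bash
python3 -m jog '0 0 0 0.5 1 0.5 0;0 0 0 0 2 0 0;0 0 0 0 2 0 0;0 0 0 0 2 0 0;0 0 0 0 2 0 0';  python3 - <<'E'
from h import *
st()
E
```

```text
clock: 18.23
tcp_pos: [0.4903, 0.1232, 0.0956]
orientation: [-1.499, 0.554, -0.554]
contact_force: [0.1, 0.2, -1.3]
grip_width: 0.0231
t 18.23 tcp [490.3 123.2  95.6] x [ 0.76 -0.65  0.  ] y [ 0.  0. -1.] z [0.65 0.76 0.  ] F [ 0.1  0.2 -1.3] M [ 0.11 -0.06 -0.03] w 0.0231 q [-0.17  0.4  -0.24  2.06  0.15  0.7  -1.21]
```

Entered the lug without force. Continuing.

```bash
python3 -m jog '0 0 0 0 2 0 0;0 0 0 0 2 0 0;0 0 0 0 2 0 0;0 0 0 0 2 0 0;0 0 0 0 2 0 0';  python3 -c "
from h import *
st()"
```

```text
clock: 18.65
tcp_pos: [0.4903, 0.1232, 0.0857]
orientation: [-1.499, 0.553, -0.554]
contact_force: [1.3, 1.4, 0.5]
grip_width: 0.0227
t 18.65 tcp [490.3 123.2  85.7] x [ 0.76 -0.65  0.  ] y [ 0.  0. -1.] z [0.65 0.76 0.  ] F [1.3 1.4 0.5] M [ 0.12 -0.17 -0.04] w 0.0227 q [-0.17  0.41 -0.24  2.07  0.15  0.68 -1.22]
```

```bash
python3 -m jog '0 0 0 0 2 0 0;0 0 0 0 2 0 0;0 0 0 0 2 0 0;0 0 0 0 2 0 0;0 0 0 0 2 0 0';  python3 -c "
from h import *
st()"
```

```text
clock: 19.07
tcp_pos: [0.4903, 0.1232, 0.0757]
orientation: [-1.499, 0.553, -0.554]
contact_force: [1.1, 1.7, 0.2]
grip_width: 0.0223
t 19.07 tcp [490.3 123.2  75.7] x [ 0.76 -0.65  0.  ] y [ 0.  0. -1.] z [0.65 0.76 0.  ] F [1.1 1.7 0.2] M [ 0.3  -0.22  0.04] w 0.0223 q [-0.18  0.43 -0.24  2.07  0.16  0.66 -1.23]
```

```bash
python3 -m jog '0 0 0 0 3 0 0;0 0 0 0 3 0 0;0 0 0 0 3 0 0;0 0 0 0 3 0 0;0 0 0 0 3 0 0';  python3 -c "
from h import *
st()"
```

```text
clock: 19.48
tcp_pos: [0.4903, 0.1232, 0.0606]
orientation: [-1.499, 0.554, -0.554]
contact_force: [1.8, 1.9, 0.4]
grip_width: 0.0224
t 19.48 tcp [490.3 123.2  60.6] x [ 0.76 -0.65  0.  ] y [ 0.  0. -1.] z [0.65 0.76 0.  ] F [1.8 1.9 0.4] M [ 0.31 -0.32  0.03] w 0.0224 q [-0.18  0.45 -0.23  2.08  0.17  0.62 -1.24]
```

```bash
python3 -m jog '0 0 0 0 2 0 0;0 0 0 0 2 0 0;0 0 0 0 1.5 0 0;0 0 0 0 1 0 0;0 0 0 0 0 0 0';  python3 -c "
from h import *
st()"
```

```text
clock: 19.9
tcp_pos: [0.4904, 0.1232, 0.0549]
orientation: [-1.499, 0.553, -0.554]
contact_force: [-0.9, 0.7, 6.6]
grip_width: 0.0225
t 19.90 tcp [490.4 123.2  54.9] x [ 0.76 -0.65  0.  ] y [ 0.001 -0.    -1.   ] z [0.65 0.76 0.  ] F [-0.9  0.7  6.6] M [0.21 0.09 0.01] w 0.0225 q [-0.18  0.46 -0.23  2.08  0.18  0.61 -1.24]
```

```bash
python3 -m jog '0 0 0 0 0.5 0 0;0 0 0 0 0.5 0 0;0 0 0 0 0 0 0;0 0 0 0 0 0 0;0 0 0 0 0 0 0';  python3 -c "
from h import *
st()"
```

```text
clock: 20.32
tcp_pos: [0.4906, 0.1231, 0.0548]
orientation: [-1.499, 0.553, -0.555]
contact_force: [-3.4, 0.1, 17.9]
grip_width: 0.0228
t 20.32 tcp [490.6 123.1  54.8] x [ 0.76  -0.65   0.001] y [ 0.001 -0.    -1.   ] z [0.65 0.76 0.  ] F [-3.4  0.1 17.9] M [-0.    0.74  0.05] w 0.0228 q [-0.18  0.46 -0.23  2.08  0.18  0.61 -1.24]
```

Firmly seated (18 N, no further travel). Relaxing, releasing, rising.

```bash
python3 -m jog '0 0 0 0 -1 0 0;0 0 0 0 0 0 0.5;0 0 0 0 0 0 1;0 0 0 0 0 0 1;0 0 0 0 0 0 1' && python3 -m jog '0 0 0 0 0 0 1;0 0 0 0 0 0 1;0 0 0 0 -8 0 1;0 0 0 0 -20 0 1;0 0 0 0 -30 0 1' && python3 -m jog '0 0 0 0 -35 0 1;0 0 0 0 -35 0 1;0 0 0 0 -35 0 1;0 0 0 0 0 0 1;0 0 0 0 0 0 1';  python3 - <<'E'
from h import *
st()
f=imaging.grab_frame("wrist");cv2.imwrite("pics/n.png",f["color"][:,:,::-1])
f=imaging.grab_frame("scene");cv2.imwrite("pics/n0.png",cv2.resize(f["color"][140:300,220:480,::-1],None,fx=3,fy=3))
E
```

```text
clock: 20.73
tcp_pos: [0.4896, 0.1227, 0.0539]
orientation: [-1.5, 0.555, -0.553]
contact_force: [-0.5, -0.0, 0.2]
grip_width: 0.07
clock: 21.15
tcp_pos: [0.4883, 0.1225, 0.1114]
orientation: [-1.502, 0.557, -0.55]
contact_force: [0.7, -0.3, -0.1]
grip_width: 0.0859
clock: 21.57
tcp_pos: [0.4914, 0.1235, 0.22]
orientation: [-1.496, 0.55, -0.557]
contact_force: [-0.3, -0.2, -0.4]
grip_width: 0.085
t 21.57 tcp [491.4 123.5 220. ] x [ 0.76  -0.65   0.003] y [ 0.005  0.001 -1.   ] z [0.65  0.76  0.004] F [-0.3 -0.2 -0.4] M [-0.03  0.03  0.03] w 0.0850 q [-0.13  0.23 -0.27  1.95  0.07  0.97 -1.15]
```

View pics/n.png

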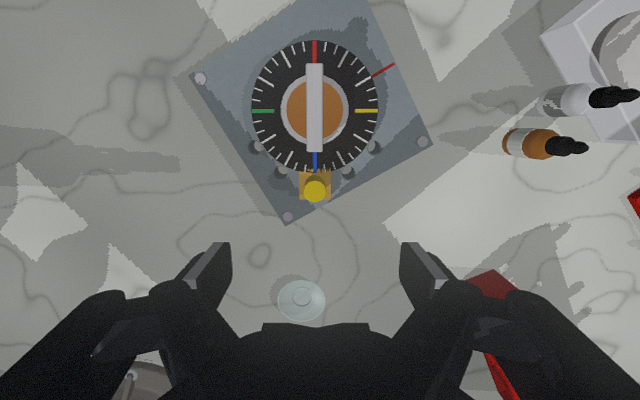

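View pics/n0.png

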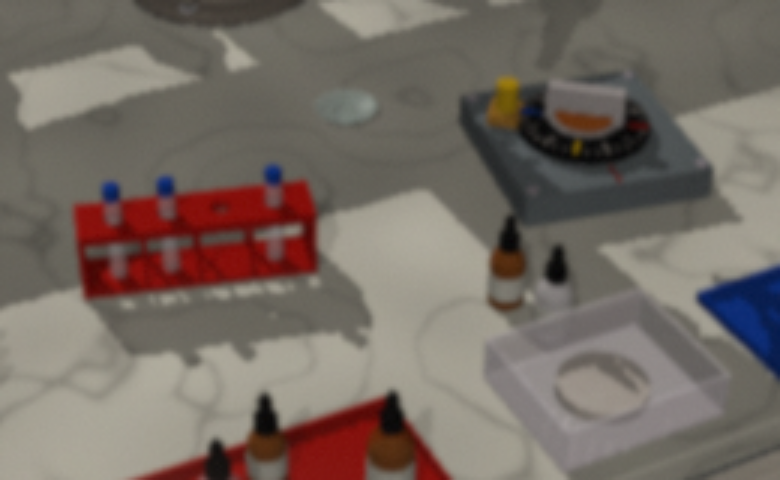

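The pin head sits on the lug, at (315,190) in the wrist view, and the tubes and bottles are undisturbed. One last numeric check on head height and scale reading, then I hand in.

```bash
python3 - <<'E'
from h import *
o=r.get_obs();f=imaging.grab_frame("wrist");T=camT(f,o)
def pt(u,v):
    w=f["z_map"][v-2:v+3,u-2:u+3];z=np.median(w[w>0])
    return (T@np.array([(u-f["cx"])/f["fx"]*z,-(v-f["cy"])/f["fy"]*z,-z,1]))[:3]
print("head",pt(315,192),"lug",pt(303,178),"stage",pt(235,90))
h=cv2.cvtColor(f["color"],cv2.COLOR_RGB2HSV)
def mean(lo,hi,box,z):
    m=cv2.inRange(h,np.array(lo),np.array(hi));k=np.zeros_like(m);x0,y0,x1,y1=box;k[y0:y1,x0:x1]=1
    ys,xs=np.where((m>0)&(k>0));return ray(f,np.c_[xs,ys],z,o)[:,:2]
y=mean((24,120,100),(34,255,255),(345,100,385,120),.05).mean(0);g=mean((50,80,60),(80,255,255),(245,100,280,120),.05).mean(0)
i=mean((0,90,60),(8,255,255),(365,58,400,80),.036)
v=cv2.fitLine(i.astype(np.float32),cv2.DIST_L2,0,.01,.01).ravel()
ring=np.degrees(np.arctan2(*(y-g)[::-1]))+90;idx=np.degrees(np.arctan2(v[1],v[0]))
sc=ray(f,[[200,78.5],[287.5,216.5],[423,141.5]],.036,o)
print("ring",ring,"index",idx,"yaw screws",[np.degrees(np.arctan2(*(a-b)[:2][::-1])) for a,b in[(sc[2],sc[1])]],np.degrees(np.arctan2(*(sc[0]-sc[1])[:2][::-1]))-90,"reading",ring-idx)
st()
print(r.hand_in())
E
```

```text
head [0.48670053 0.12128749 0.08290109] lug [0.48177092 0.1362369  0.05077652] stage [0.48757244 0.25507049 0.03690365]
ring 49.408267775853254 index -10.971496 yaw screws [np.float64(-10.709650117820615)] -10.774878462391825 reading 60.37976340421019
t 21.72 tcp [489.2 122.7 216.3] x [ 0.76  -0.65  -0.001] y [-0.002 -0.001 -1.   ] z [ 0.65   0.76  -0.002] F [ 0.1 -0.1  0.1] M [0.01 0.03 0.02] w 0.0856 q [-0.13  0.23 -0.27  1.96  0.07  0.97 -1.15]
the job is handed in; nothing more can be done
None
```

I turned the ring clockwise about 218° in one grasp, then took the pin from the rack and pushed it fully home through the lug. I handed the job in at about 21.7 s.

**Scale reading:** I measured 60.05° before inserting the pin. After insertion it is about 60.1–60.2° against the stage screws. A fit to the short index line gave 60.4°, a small disagreement I put down to the coarse fit on that short line.

**Pin:** It stopped solidly at the expected height under an 18 N push. The head top reads 82.9 mm with the lug at 50.8 mm, which matches the head's 32 mm, so it rests on the lug.

**Surroundings:** The three tubes are standing in the rack and the two dropper bottles look undisturbed. I did not look at the wash bottle again at the end; the arm only passed near it at the start, with no contact force. The gripper is open and clear of everything.

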